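Lock the food processor's collar and hold its pulse dial at the third detent

TASK

On the food processor, turn the lock collar clockwise by its orange lug until it is fully home at the green locked mark, and only then turn the spring-return dial clockwise by its red tab, past the first two detents to the third (three red dots). Keep holding the dial there with the fingers against its spring: finish while still holding it, the collar still locked. Leave the other things on the worktop where they are.

Things in the scene. Friction and masses are not known exactly. Their poses are not given: they have to be found in the camera images.
- processor: white food processor fixed to the worktop, 200 mm deep (x) and 360 mm wide (y); origin under its middle on the worktop, -x is its front, +y its left. Left half: a clear bowl with a grey lid, ringed by the lock collar, on a 60 mm high deck. Right half: a 125 mm high pod with the dial on top. Seen from above, both turn about upright axes
- collar (a joint): turn of the lock collar about its upright axis, rad: 0 = open, 1.10 = locked (hard end stop), growing clockwise seen from above. It starts anywhere from 0 to 0.5, has about 0.12 N m of friction and stays where it is left
- collar_axis (a point): centre of the collar on its axis, 157 mm above the worktop, level with the collar's top face (dark steel ring, 146 mm outside diameter). The lid inside rises to about 158 mm at most
- collar_lug (a point): orange upright lug on the collar, the part to push or pinch: 12 mm thick along the direction of turning, 26 mm radially, from 135 to 190 mm above the worktop (33 mm stands clear above the ring). This point lies on its centre line 83 mm from the axis, 175 mm above the worktop
- locked_mark (a point): where collar_lug lies when the collar is locked, i.e. joint collar = 1.10; the wide green bar on the grey lid points radially at it (the thin white bar is the open mark)
- dial (a joint): turn of the pulse dial about its upright axis, rad: 0 = rest (off), detents at 0.4, 0.8 and 1.2, end stop at 1.32, growing clockwise seen from above. A spring turns it back to 0 from every detent when it is let go; return torque grows from 0.09 to 0.16 N m, with a ripple of +-0.06 N m between detents, so it turns in steps
- dial_axis (a point): centre of the black dial hub (60 mm across) on its axis, 145 mm above the worktop, level with the hub's top face
- dial_tab (a point): red upright finger tab on the dial, the part to push or pinch: 12 mm thick along the direction of turning, radially from 24 to 58 mm from the axis, its top 185 mm above the worktop (40 mm clear above the hub). This point lies on its centre line 43 mm from the axis, 170 mm above the worktop
- third_mark (a point): middle of the three red dots on the pod, 68 mm from the dial's axis: the tab points radially at it at joint dial = 1.2. The first and second detents have one and two black dots, rest a black dash
- mug: bystander: white ceramic mug, 80 mm across, 88 mm tall, handle on one side; origin under its middle
- spice_jar: bystander: amber glass jar with a metal cap, 46 mm across, 95 mm tall; origin under its middle
- beaker: bystander: steel beaker, 54 mm across, 85 mm tall; origin under its middle
- bowl: bystander: white ceramic bowl, 120 mm across, 55 mm tall; origin under its middle
- candlestick: bystander: teal turned candlestick, 76 mm across the foot, 125 mm tall; origin under its middle
- stone_pot: bystander: grey stone pot, 116 mm across, 110 mm tall; origin under its middle
- spoon: bystander: wooden spoon lying flat, 240 mm long; origin under its shaft

How it is judged (in metres and radians):
On the way, in this order (a step that is already met when the one before it is completed fails the run):
1. the collar is turned to its locked mark (value of joint collar above 1.02 rad), for 0.2 s.
2. the dial is at its third detent, turned by the fingers (value of joint dial above 1.09 rad and contact force between the fingers and dial above 0.5 N), for 0.5 s.
At the end, for the whole second after the job is handed in: The collar is locked (joint above 1.02 of 1.10 rad) and the dial is held still (under 0.15 rad/s) at its third detent or on to its end stop (joint above 1.09; detent at 1.2, stop at 1.32) by the fingers, pressing it with more than 0.5 N (all of step 2 and value of joint collar above 1.02 rad and value of joint dial below 1.34 rad and velocity of joint dial between -0.15 and 0.15 rad/s); the arm keeps its last pose, push and grip.
It fails at once if the dial is turned (above 0.25 rad) before the collar is locked (value of joint collar below 1.02 rad and value of joint dial above 0.25 rad).
It fails at once if a bystander is moved by more than 30 mm (distance of any of mug, spice_jar, beaker, bowl, candlestick, stone_pot, spoon from where it was at the start of the episode above 0.03 m).
It also fails if it takes over 51 s, if anything falls off the work surface, if the arm or the gripper's body presses on something with over 40 N, if the wrist force passes 120 N, or if a joint passes its speed limit or range.

ROBOT

A 7-joint arm with a two-finger parallel gripper is mounted at the origin on the work surface. World frame = base frame: x ahead of the robot, y to its left, z up, the work surface at z = 0. Lengths are in mm, angles in rad, forces in N, time in s.
With the tool pointing down it reaches from about 400 to 875 mm from the base axis. Payload 4.4 kg.
Tool frame: the origin (TCP) lies midway between the tips of the shut fingers; the grasp point (between the pads) lies 19 mm behind it (ctrl.grip_point_offset is the distance from the TCP to the grasp point, in mm); z points along the fingers, y is the line along which they close (so a half turn about z gives the same grasp; the last joint's range is limited). The gripper opens to 85 mm and grips with 20 to 120 N. Pads are 22 mm wide; open, the fingers measure 114 mm over their backs; the gripper's body (76 mm by 85 mm) begins 54 mm behind the grasp point. The pads swing forward as they close: fully open they stand 13 mm farther back than shut.
Start: joints at [-1.385, 0.628, 0.038, 1.517, -0.027, 0.996, -0.02], TCP at [161.921, 629.523, 231.313] pointing down, gripper open.
Joint ranges: [-3.06, 3.06], [-0.37, 2.12], [-1.25, 1.32], [0.18, 2.47], [-1.1, 4.24], [0.23, 1.98], [-2.94, 2.94]. Speed limits (rad/s): [2.57, 2.57, 3.14, 3.14, 3.14, 3.14, 3.14].

INTERFACE

Orientations are given as [roll, pitch, yaw] about the fixed x, y, z axes, in that order (R = Rz(yaw) Ry(pitch) Rx(roll)).
In Python, from cell import ctrl, optics gives the robot as it stands (ctrl), with the cameras (optics).
- The arm moves only by the tool nudge_tcp, called after ">>>" as a command line: name --pt "numbers of a row" for each row, then --argument value for the rest. Schema: {"type":"object","properties":{"rows":{"type":"array","items":{"type":"array","items":{"type":"number"},"minItems":7,"maxItems":7},"minItems":1,"maxItems":12},"only":{"type":"string"},"quiet":{"type":"boolean"},"lines":{"type":"string"}},"required":["rows"],"additionalProperties":false}. rows is a list of rows, 1 to 12 of them, each of 7 numbers: dx, dy, dz in a scale on which 1.0 is 250 mm, then a rotation vector rx, ry, rz in shares of pi/2 rad (1.0 is pi/2 rad), then the finger opening in mm; each row shifts and turns the commanded pose from where the row before left it, along the tool's axes as they then stand; what a row does not reach is not made up. A row lasts 1/10 s, in which the tool goes at most 50 mm and 0.15 rad, less where a joint would pass 70% of its speed; a pose out of reach is approached as far as the arm can. The fingers move at their own pace and stop on an object; the grip force is fixed at half the most. Time passes only in rows, so rows that do not move let the fingers close. The tool returns the time, the measured TCP pose, the force, the opening and the grip force at its end. only (a regular expression) keeps the lines of the reply that match it, lines (a string "A,B") keeps lines A to B, and quiet returns only ok. A shift or turn number past 1, either way, is cut back to 1. Input that does not fit is refused with a message, and nothing moves.
- ctrl.read_state(): the state, without advancing time (a new reading comes with each control period).
- optics.get_image(name): name is "side" or "top"; returns the picture (384x512x3 uint8, blue, green, red); there is no depth.
- optics.calibration(name): a dict with "fx", "fy", "cx", "cy" (pixels), "rvec" (rotation vector, rad) and "tvec" (3), from world to camera coordinates, as OpenCV has them. Camera axes: x right, y down, z forward; pixel columns grow to the right and rows downward; lengths in mm; the calibration is good to about 2 mm. A picture is of the moment at which its call begins. calibration takes no time and is no camera call.
- ctrl.finish_job(): hands the job in; it is judged then, once.
The state is a dict: "clock": time; "qpos": joint angles; "qd": joint speeds; "tau": joint torques, N m; "eef_pos": TCP position; "tool_rot": TCP orientation; "force": force on the tool from outside, world axes, zero at the start; "torque": the same for the moment, N m; "width": finger opening in mm; "gripper_force": force on a finger pad.
Only numpy, scipy, OpenCV 4.12 (cv2) and the standard library are available. Lean on these libraries where they do the work, as an engineer would, in place of code of your own. Each camera call takes 0.05 s, during which the arm holds its last target. There are 200 camera calls.

## Working session

There is one attempt and no reset: what is moved stays moved. The work goes in short steps, Python scripts to look and compute and a tool call to move; the robot and the scene stay as the last step left them, time stands still between calls to the robot, and variables do not carry over. Pictures are saved under pics/ and viewed, at most 10 in all, crops included, and the job is handed in when it is done.

```bash
ls; mkdir -p pics
```

Run:
```python
from cell import ctrl, optics
import cv2
for n in("top","side"):
    im=optics.get_image(n); cv2.imwrite(f"pics/{n}0.png",im)
    print(n,optics.calibration(n))
s=ctrl.read_state();print(s)
```

```text
cell.py
pics
top {'fx': 494.25694454743524, 'fy': 494.25694454743524, 'cx': 258.6969868721257, 'cy': 190.1943671212481, 'rvec': array([ 2.16676944, -2.18848238,  0.12224628]), 'tvec': array([ -16.08021154,  604.58382228, 1497.57519437])}
side {'fx': 461.04218467798415, 'fy': 461.04218467798415, 'cx': 251.36301906337715, 'cy': 184.13497978255828, 'rvec': array([ 2.27983392, -0.1901622 ,  0.08383509]), 'tvec': array([-600.0498122 ,  175.68753631, 1307.31971976])}
{'clock': 0.1, 'qpos': array([-1.38481189,  0.62925625,  0.03844138,  1.51825546, -0.02699556,
        0.99634122, -0.02000556]), 'qd': array([-1.02312650e-03, -1.22406758e-03,  9.98922252e-04, -2.14542199e-03,
       -2.90652562e-04, -5.22868926e-04,  5.31556919e-05]), 'tau': array([ 2.69123724e-03, -5.64533365e+01,  1.23020992e+00, -1.93972868e+01,
        1.12890039e-02,  5.43668662e-03, -1.78198610e-05]), 'eef_pos': array([161.76432247, 628.96268218, 230.48332473]), 'tool_rot': array([-3.13985032e+00,  1.95869047e-05,  2.88980810e+00]), 'force': array([-0.54513843,  0.27553364, -0.17190591]), 'torque': array([-0.01903251,  0.03073881, -0.01616361]), 'gripper_force': 0.0, 'width': 85.51988539921331}
```

View pics/top0.png

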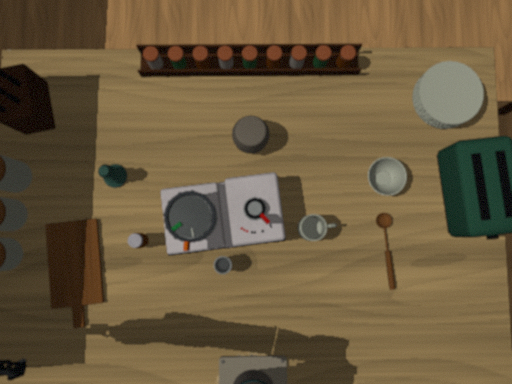

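View pics/side0.png

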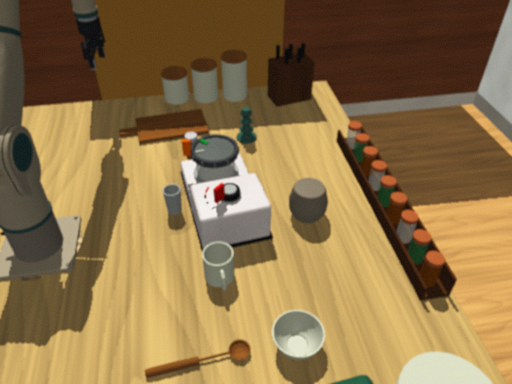

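The top view (up is +x, left is +y) shows the processor at about (225,215). The lug is near (186,245), the green mark near (177,227), and the dial hub near (255,209) with its tab toward (267,218). Next I'll measure these with colour masks.

Create h.py:
```python
import cv2,numpy as np
from cell import ctrl, optics
def cam(n):
    c=optics.calibration(n);R=cv2.Rodrigues(np.array(c["rvec"]))[0];t=np.array(c["tvec"])
    return c,R,t
def ray(n,uv,z):
    c,R,t=cam(n);d=R.T@np.array([(uv[0]-c["cx"])/c["fx"],(uv[1]-c["cy"])/c["fy"],1]);o=-R.T@t
    return (o+d*(z-o[2])/d[2])[:2]
def proj(n,p):
    c,R,t=cam(n);q=R@np.array(p,float)+t
    return np.array([c["fx"]*q[0]/q[2]+c["cx"],c["fy"]*q[1]/q[2]+c["cy"]])
def blobs(im,h0,h1,s,v,roi,amin=4):
    x0,y0,x1,y1=roi;H=cv2.cvtColor(im,cv2.COLOR_BGR2HSV)[y0:y1,x0:x1]
    m=cv2.inRange(H,(h0,s,v),(h1,255,255))
    n,l,st,ce=cv2.connectedComponentsWithStats(m)
    return [(ce[i]+[x0,y0],int(st[i,4]),st[i,:4]+[x0,y0,0,0]) for i in range(1,n) if st[i,4]>=amin]
```

Run:
```python
from h import *
im=cv2.imread("pics/top0.png");roi=(155,165,295,262)
for nm,a in dict(orange=(6,20,150,80),red=(0,5,150,60),red2=(172,180,150,60),green=(40,85,100,50)).items():
    for c,n,b in blobs(im,*a,roi): print(nm,c.round(1),n,b,[ray("top",c,z).round(1) for z in (125,158,185,190)])
c=im[165:262,155:295];cv2.imwrite("pics/crop.png",np.clip(cv2.resize(c,None,fx=5.6,fy=5.6,interpolation=cv2.INTER_CUBIC)*1.3,0,255))
im=cv2.imread("pics/side0.png");roi=(170,125,275,250)
for nm,a in dict(orange=(6,20,150,80),red=(0,5,150,60),red2=(172,180,150,60)).items():
    for c,n,b in blobs(im,*a,roi): print("side",nm,c.round(1),n,b,ray("side",c,165).round(1))
```

```text
orange [185.8 245. ] 37 [184 241   5   9] [array([439.4, 189.5]), array([439.8, 185.1]), array([440.1, 181.5]), array([440.1, 180.8])]
red [263.7 217.5] 44 [259 213  11  10] [array([516. , -34.2]), array([514.5, -33.5]), array([513.4, -32.8]), array([513.2, -32.7])]
green [175.9 226.2] 52 [171 222  11   9] [array([493.5, 217.9]), array([492.7, 212.9]), array([491.9, 208.8]), array([491.8, 208. ])]
side orange [187.6 129.9] 267 [170 125  39  12] [449.5 267. ]
side orange [185.9 147. ] 158 [181 137  10  22] [438.8 177.4]
side red [219.  192.4] 135 [214 184  11  18] [514.2 -42. ][ WARN:0@0.360] global loadsave.cpp:1063 imwrite_ Unsupported depth image for selected encoder is fallbacked to CV_8U.
```

View pics/crop.png

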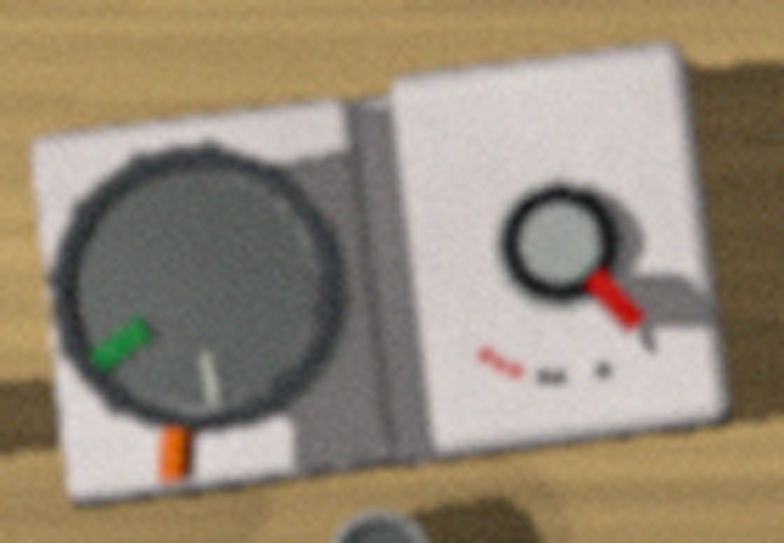

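The crop shows the collar ring centred at about crop (200,286), which is px (190.2,215.6). The hub is at crop (560,243), px (254.5,207.9). The lug lies between the white and green marks, and the red dots are at crop (500,363). Next come the world coordinates, checked against the given radii.

Run:
```python
from h import *
f=lambda x,y:np.array([155+x/5.6-.4,165+y/5.6-.4])
im=cv2.imread("pics/top0.png")
# refine: collar ring = dark blue-ish; hub black
g=im.max(2)
def fit(c,r,thr):
    m=np.zeros(g.shape,np.uint8);m[g<thr]=255
    k=np.zeros_like(m);cv2.circle(k,tuple(int(round(v)) for v in c),r,255,-1);m&=k
    cs,_=cv2.findContours(m,cv2.RETR_EXTERNAL,cv2.CHAIN_APPROX_NONE);c=max(cs,key=cv2.contourArea)
    return cv2.minEnclosingCircle(c),cv2.fitEllipse(c)
print(fit((190.2,215.6),28,85)); print(fit((254.5,207.9),12,60))
C=ray("top",f(200,286),157);D=ray("top",f(560,243),145)
L=ray("top",(185.8,245),182);T=ray("top",(263.7,217.5),180)
G=ray("top",f(122,344),158);W=ray("top",f(208,378),158);M=ray("top",f(500,363),125)
M2=ray("top",f(551,376),125);M1=ray("top",f(602,370),125)
Ls=ray("side",(185.9,147),163);Ts=ray("side",(219,192.4),165)
for n,p,o in (("lug",L,C),("lugS",Ls,C),("green",G,C),("white",W,C),("tab",T,D),("tabS",Ts,D),("third",M,D),("two",M2,D),("one",M1,D)):
    d=p-o;print(n,p.round(1),np.hypot(*d).round(1),np.arctan2(d[1],d[0]).round(3))
print("C",C.round(1),"D",D.round(1),np.hypot(*(C-D)))
```

```text
(((190.8962860107422, 216.11386108398438), 27.172367095947266), ((191.1287078857422, 216.27633666992188), (49.84868621826172, 53.432640075683594), 89.88237762451172))
(((254.9729766845703, 207.78378295898438), 10.216348648071289), ((254.7908172607422, 207.92788696289062), (17.539419174194336, 18.82942008972168), 72.66748809814453))
lug [440.1 181.9] 82.1 3.031
lugS [438.9 179.9] 83.1 3.056
green [493.  211.6] 48.2 2.208
white [475.6 168.6] 46.3 -3.05
tab [513.5 -33. ] 38.0 -2.432
tabS [514.1 -42.1] 44.1 -2.265
third [482.2  23. ] 67.7 2.662
two [475.3  -3.1] 67.2 3.065
one [478.1 -29.3] 67.6 -2.825
C [521.7 172.8] D [542.3  -8.2] 182.22121411859757
```

The points agree with the given sizes:

| Point | Radius from axis (mm) | Bearing |
|---|---|---|
| Lug | 82–83 | 3.045 |
| Green mark (locked) | – | 2.21 |
| Dots | 67–68 | spaced 0.4 rad |

That gives rest at -2.42 and the third detent at 2.66. I'll set tool yaw equal to the bearing, so tool x points radially out and y along the clockwise tangent. First I go above the lug.

Careful with the scale: shifts go in shares of 250 mm and turns go in shares of pi/2 rad. That gives: -35 mm is -0.14, -33 mm is -0.132, -0.08 rad is -0.0509.

>>> nudge_tcp --pt "-0.096 -0.132 0 0 0 -0.0477 85" --pt "-0.104 -0.14 0 0 0 -0.0509 85" --pt "-0.104 -0.14 0 0 0 0 85" --pt "-0.104 -0.14 0 0 0 0 85" --pt "-0.104 -0.14 0 0 0 0 85" --pt "-0.104 -0.14 0 0 0 0 85" --pt "-0.104 -0.14 0 0 0 0 85" --pt "-0.104 -0.14 0 0 0 0 85" --pt "-0.104 -0.14 0 0 0 0 85" --pt "-0.104 -0.14 0 0 0 0 85" --pt "-0.104 -0.14 0 0 0 0 85" --pt "0 0 0 0 0 0 85"

```text
clock: 1.3
eef_pos: [401.7, 210.1, 231.2]
tool_rot: [-3.139, 0.001, 3.034]
force: [-0.0, -0.2, -0.4]
width: 85.2
gripper_force: 0.0
```

Add to h.py:
```python
def togo(x,y,z,yaw):
    from scipy.spatial.transform import Rotation as Ro
    s=ctrl.read_state();R=Ro.from_euler("xyz",s["tool_rot"]);T=Ro.from_euler("xyz",[np.pi,0,yaw])
    print("t",s["clock"],"pos",s["eef_pos"].round(1),"yaw",s["tool_rot"][2].round(3),"q",s["qpos"].round(2),"F",s["force"].round(1),"w",round(s["width"],1),s["gripper_force"])
    print("d now",(R.inv().apply(np.array([x,y,z])-s["eef_pos"])).round(1),"d in target axes",T.inv().apply(np.array([x,y,z])-s["eef_pos"]).round(1),"rv",(R.inv()*T).as_rotvec().round(3))
C=np.array([521.7,172.8]);D=np.array([542.3,-8.2])
def onarc(o,r,th,z,yaw): togo(o[0]+r*np.cos(th),o[1]+r*np.sin(th),z,yaw)
```

```bash
python3 -c "
from h import *
onarc(C,83,3.045,163,3.045)"
```

```text
t 1.3 pos [401.7 210.1 231.2] yaw 3.034 q [-0.58  0.35  0.04  2.04 -0.02  0.75  0.94] F [-0.  -0.2 -0.4] w 85.2 0.0
d now [-40.2 -24.9  68.3] d in target axes [-40.  -25.6  68.2] rv [-0.003  0.001 -0.011]
```

In the tool's units: 23 mm is 0.092, 22 mm is 0.088, -0.01 rad is -0.0064.

>>> nudge_tcp --pt "-0.08 -0.05 0 0 0 -0.0064 85" --pt "-0.08 -0.05 0 0 0 0 85" --pt "0 0 0 0 0 0 85" --pt "0 0 0.092 0 0 0 85" --pt "0 0 0.092 0 0 0 70" --pt "0 0 0.088 0 0 0 50" --pt "0 0 0 0 0 0 30" --pt "0 0 0 0 0 0 30"

```text
clock: 2.1
eef_pos: [435.7, 188.5, 163.4]
tool_rot: [-3.141, -0.001, 3.056]
force: [0.3, 1.0, 0.7]
width: 30.4
gripper_force: 0.0
```

Run:
```python
from h import *
onarc(C,83,3.045,163,3.045)
for n in("top","side"): cv2.imwrite(f"pics/{n}1.png",optics.get_image(n))
a=cv2.imread("pics/top1.png")[165:262,155:295];b=cv2.imread("pics/side1.png")[90:210,120:270]
cv2.imwrite("pics/m1.png",np.hstack([cv2.resize(a,(400,300)),cv2.resize(b,(375,300))]))
```

```text
t 2.1 pos [435.7 188.5 163.4] yaw 3.056 q [-0.49  0.49  0.03  2.06 -0.03  0.59  1.05] F [0.3 1.  0.7] w 30.4 0.0
d now [-4.  -7.4  0.4] d in target axes [-4.1 -7.3  0.4] rv [-0.    -0.001  0.011]
```

View pics/m1.png

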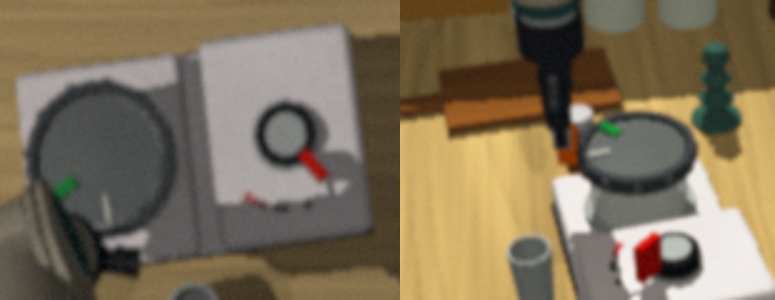

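The picture shows the fingers astride the orange lug at side-crop (568,155), though the tool sits about 7 mm too far towards +y. I'll centre it and close.

In the tool's units: -4 mm is -0.016, -3 mm is -0.012.

>>> nudge_tcp --pt "-0.008 -0.012 0 0 0 0 36" --pt "-0.008 -0.016 0 0 0 0 36" --pt "0 0 0 0 0 0 36" --pt "0 0 0 0 0 0 10" --pt "0 0 0 0 0 0 5" --pt "0 0 0 0 0 0 5" --pt "0 0 0 0 0 0 5"

```text
clock: 2.9
eef_pos: [439.8, 180.6, 163.5]
tool_rot: [3.141, 0.0, 3.055]
force: [-0.8, -0.6, 4.1]
width: 10.6
gripper_force: 59.5
```

Run:
```python
from h import *
onarc(C,83,3.045,163,3.045)
```

```text
t 2.9 pos [439.8 180.6 163.5] yaw 3.055 q [-0.47  0.49  0.03  2.06 -0.03  0.59  1.06] F [-0.8 -0.6  4.1] w 10.6 59.53851342201233
d now [0.7 0.2 0.5] d in target axes [0.7 0.2 0.5] rv [0.   0.   0.01]
```

Gripped at the right spot. Now I swing it about the collar axis.

In the tool's units: 8.3 mm is 0.0332, -0.4 mm is -0.0016, 0.1 rad is 0.0637.

>>> nudge_tcp --pt "-0.0016 0.0332 0 0 0 0.0637 5" --pt "-0.0016 0.0332 0 0 0 0.0637 5" --pt "-0.0016 0.0332 0 0 0 0.0637 5" --pt "-0.0016 0.0332 0 0 0 0.0637 5" --pt "-0.0016 0.0332 0 0 0 0.0637 5" --pt "-0.0016 0.0332 0 0 0 0.0637 5" --pt "-0.0016 0.0332 0 0 0 0.0637 5" --pt "0 0 0 0 0 0 5" --pt "0 0 0 0 0 0 5"

```text
clock: 3.8
eef_pos: [464.0, 232.4, 163.6]
tool_rot: [3.141, 0.0, 2.355]
force: [-0.8, 0.1, 3.7]
width: 11.1
gripper_force: 59.6
```

Run:
```python
from h import *
onarc(C,83,2.208,163,2.208)
p=ctrl.read_state()["eef_pos"][:2]-C;print(np.hypot(*p),np.arctan2(p[1],p[0]))
```

```text
t 3.8 pos [464.  232.4 163.6] yaw 2.355 q [-0.68  0.55  0.24  1.96 -0.21  0.66  0.47] F [-0.8  0.1  3.7] w 11.1 59.583311676979065
d now [-0.9 10.9  0.6] d in target axes [ 0.7 10.9  0.6] rv [0.001 0.    0.147]
82.96856679406905 2.3393936282665373
```

In the tool's units: 4.2 mm is 0.0168, -0.1 mm is -0.0004, 0.05 rad is 0.0318.

>>> nudge_tcp --pt "-0.0004 0.0168 0 0 0 0.0318 5" --pt "-0.0004 0.0168 0 0 0 0.0318 5" --pt "-0.0004 0.0168 0 0 0 0.0318 5" --pt "0 0 0 0 0 0 5"

```text
clock: 4.2
eef_pos: [473.1, 240.2, 163.5]
tool_rot: [-3.141, 0.0, 2.206]
force: [-1.7, -1.5, 6.9]
width: 10.7
gripper_force: 60.0
```

```bash
python3 -c "
from h import *
s=ctrl.read_state();p=s['eef_pos'][:2]-C;print(np.arctan2(p[1],p[0]),s['force'],s['torque'])"
```

```text
2.195830900167858 [-1.73878678 -1.5298816   6.86431202] [-0.23783278  0.31246097  0.15215859]
```

>>> nudge_tcp --pt "-0.0004 0.0168 0 0 0 0.0318 5" --pt "0 0.01 0 0 0 0.0191 5" --pt "0 0 0 0 0 0 5"

```text
clock: 4.5
eef_pos: [473.2, 240.4, 163.5]
tool_rot: [-3.128, 0.0, 2.133]
force: [-12.7, -10.1, 20.6]
width: 11.4
gripper_force: 91.0
```

Run:
```python
from h import *
onarc(C,83,2.208,163,2.208)
s=ctrl.read_state();p=s['eef_pos'][:2]-C;print(np.arctan2(p[1],p[0]),s['force'],s['torque'])
```

```text
t 4.5 pos [473.2 240.4 163.5] yaw 2.133 q [-0.73  0.58  0.31  1.91 -0.26  0.7   0.3 ] F [-12.7 -10.1  20.6] w 11.4 91.01405301131308
d now [-0.3 -1.2  0.5] d in target axes [-0.2 -1.3  0.5] rv [-0.014 -0.    -0.075]
2.1929012779697747 [-12.70449011 -10.1430896   20.55183689] [-1.92129371  2.44691523  2.10070982]
```

The motion stopped at 2.194 rad with the force rising, so the collar is on its end stop. Next I hold, release, rise and turn towards the dial.

In the tool's units: -25 mm is -0.1, -20 mm is -0.08.

>>> nudge_tcp --pt "0 0 0 0 0 0 5" --pt "0 0 0 0 0 0 5" --pt "0 0 0 0 0 0 40" --pt "0 0 0 0 0 0 40" --pt "0 0 0 0 0 0 40" --pt "0 0 -0.08 0 0 0 40" --pt "0 0 -0.1 0 0 0 40" --pt "0 0 -0.1 0 0 0 40" --pt "0 0 0 0 0 0 40"

```text
clock: 5.4
eef_pos: [481.2, 245.4, 236.2]
tool_rot: [3.135, 0.0, 2.125]
force: [0.6, -0.5, -0.0]
width: 39.7
gripper_force: 0.0
```

>>> nudge_tcp --pt "0 0 0 0 0 0.0891 60" --pt "0 0 0 0 0 0.0891 60" --pt "0 0 0 0 0 0.0891 60" --pt "0 0 0 0 0 0.0891 60" --pt "0 0 0 0 0 0.0891 60" --pt "0 0 0 0 0 0.0891 60" --pt "0 0 0 0 0 0.0891 60" --pt "0 0 0 0 0 0.0891 60" --pt "0 0 0 0 0 0.0891 60" --pt "0 0 0 0 0 0.0891 60" --pt "0 0 0 0 0 0 60"

```text
clock: 6.5
eef_pos: [478.6, 244.4, 232.3]
tool_rot: [3.141, 0.001, 0.725]
force: [-0.5, 0.3, -0.4]
width: 59.8
gripper_force: 0.0
```

Run:
```python
from h import *
onarc(D,43,-2.42,157,0.72)
for c,n,b in blobs(optics.get_image("top"),6,20,150,80,(155,165,295,262)):
    L=ray("top",c,182)-C;print(c,n,np.hypot(*L),np.arctan2(L[1],L[0]))
```

```text
t 6.5 pos [478.6 244.4 232.3] yaw 0.725 q [-1.01  0.57  0.76  1.84 -0.48  0.92 -0.88] F [-0.5  0.3 -0.4] w 59.8 0.0
d now [-162.7  231.1   75.7] d in target axes [-161.6  232.    75.3] rv [0.001 0.001 0.005]
[165.71428571 232.57142857] 28 79.68341548178516 2.2020697168776167
```

The lug now reads 2.20 rad, so it is locked. I move above the tab.

In the tool's units: 29 mm is 0.116, 28 mm is 0.112.

>>> nudge_tcp --pt "-0.08 0.112 0 0 0 0 60" --pt "-0.08 0.116 0 0 0 0 60" --pt "-0.08 0.116 0 0 0 0 60" --pt "-0.08 0.116 0 0 0 0 60" --pt "-0.08 0.116 0 0 0 0 60" --pt "-0.08 0.116 0 0 0 0 60" --pt "-0.08 0.116 0 0 0 0 60" --pt "-0.08 0.116 0 0 0 0 60" --pt "0 0 0 0 0 0 60" --pt "0 0 0 0 0 0 60"

```text
clock: 7.55
eef_pos: [512.1, -35.4, 233.1]
tool_rot: [-3.141, -0.0, 0.725]
force: [0.8, 0.4, -0.2]
width: 59.8
gripper_force: 0.0
```

Run:
```python
from h import *
onarc(D,43,-2.42,157,0.72)
```

```text
t 7.55 pos [512.1 -35.4 233.1] yaw 0.725 q [-0.47  0.52  0.73  1.91 -0.45  0.88 -0.36] F [ 0.8  0.4 -0.2] w 59.8 0.0
d now [-2.4 -0.4 76.1] d in target axes [-2.4 -0.5 76.1] rv [-0.001 -0.     0.005]
```

In the tool's units: 26 mm is 0.104, 24 mm is 0.096.

>>> nudge_tcp --pt "-0.0048 0 0.096 0 0 0 50" --pt "-0.0048 0 0.104 0 0 0 50" --pt "0 0 0.104 0 0 0 50" --pt "0 0 0 0 0 0 50" --pt "0 0 0 0 0 0 30"

```text
clock: 8.05
eef_pos: [510.4, -35.3, 157.3]
tool_rot: [-3.141, 0.0, 0.727]
force: [-0.4, 0.6, 0.7]
width: 36.7
gripper_force: 0.0
```

Run:
```python
from h import *
onarc(D,43,-2.42,157,0.72)
cv2.imwrite("pics/s2.png",cv2.resize(optics.get_image("side")[110:260,140:300],(640,600),interpolation=cv2.INTER_CUBIC))
```

```text
t 8.05 pos [510.4 -35.3 157.3] yaw 0.727 q [-0.4   0.62  0.64  1.99 -0.56  0.71 -0.26] F [-0.4  0.6  0.7] w 36.7 0.0
d now [-1.1  0.7  0.3] d in target axes [-1.1  0.8  0.3] rv [-0.001  0.     0.007]
```

View pics/s2.png

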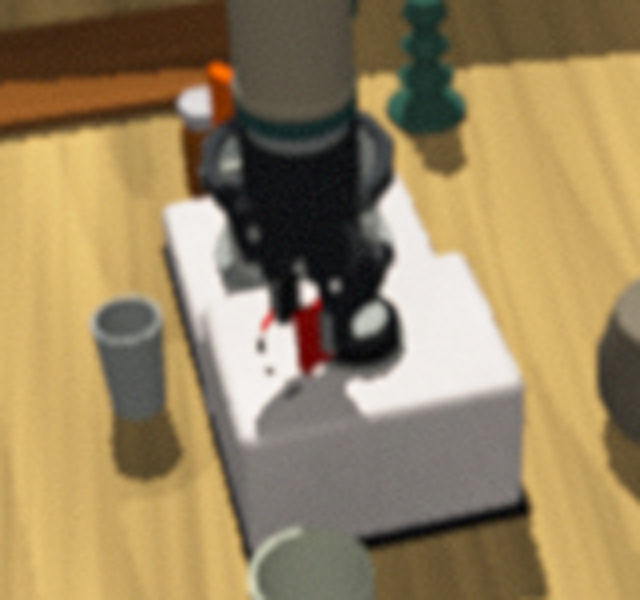

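The fingers stand astride the red tab at about (312,335), with one on each side. I close and check the grip.

In the tool's units: -1 mm is -0.004, 0.6 mm is 0.0024.

>>> nudge_tcp --pt "-0.004 0.0024 0 0 0 0 20" --pt "0 0 0 0 0 0 5" --pt "0 0 0 0 0 0 5" --pt "0 0 0 0 0 0 5"

```text
clock: 8.5
eef_pos: [511.6, -38.6, 158.6]
tool_rot: [3.138, -0.002, 0.724]
force: [1.6, -2.7, 6.9]
width: 11.4
gripper_force: 60.3
```

>>> nudge_tcp --pt "0.0008 -0.0172 0 0 0 0.0637 5" --pt "0.0008 -0.0172 0 0 0 0.0637 5" --pt "0.0008 -0.0172 0 0 0 0.0637 5" --pt "0.0008 -0.0172 0 0 0 0.0637 5" --pt "0.0008 -0.0172 0 0 0 0.0637 5" --pt "0.0008 -0.0172 0 0 0 0.0637 5" --pt "0 0 0 0 0 0 5"

```text
clock: 9.2
eef_pos: [501.3, -15.2, 158.6]
tool_rot: [3.139, -0.004, 0.123]
force: [2.0, -2.9, 5.8]
width: 11.0
gripper_force: 60.3
```

Run:
```python
from h import *
onarc(D,43,2.662,157,-.48)
s=ctrl.read_state();p=s['eef_pos'][:2]-D;print(np.hypot(*p),np.arctan2(p[1],p[0]))
```

```text
t 9.2 pos [501.3 -15.2 158.6] yaw 0.123 q [-0.55  0.66  0.82  2.02 -0.71  0.76 -0.75] F [ 2.  -2.9  5.8] w 11.0 60.25544285774231
d now [  6.1 -26.3   1.5] d in target axes [ -9.9 -25.1   1.6] rv [ 0.001 -0.005  0.603]
41.573120008893675 -2.971608530147498
```

In the tool's units: -4.3 mm is -0.0172, -1.7 mm is -0.0068, 0.1 rad is 0.0637.

>>> nudge_tcp --pt "0.0008 -0.0172 0 0 0 0.0637 5" --pt "0.0008 -0.0172 0 0 0 0.0637 5" --pt "0.0008 -0.0172 0 0 0 0.0637 5" --pt "0.0008 -0.0172 0 0 0 0.0637 5" --pt "0.0008 -0.0172 0 0 0 0.0637 5" --pt "0.0008 -0.0172 0 0 0 0.0637 5" --pt "0 -0.0068 0 0 0 0.0255 5" --pt "0 0 0 0 0 0 5" --pt "0 0 0 0 0 0 5" --pt "0 0 0 0 0 0 5" --pt "0 0 0 0 0 0 5"

```text
clock: 10.3
eef_pos: [506.7, 11.1, 158.6]
tool_rot: [-3.141, -0.005, -0.515]
force: [2.1, -3.0, 5.9]
width: 11.0
gripper_force: 60.2
```

Run:
```python
from h import *
onarc(D,43,2.662,157,-.48)
s=ctrl.read_state();p=s['eef_pos'][:2]-D;print(np.hypot(*p),np.arctan2(p[1],p[0]))
im=optics.get_image("top");sd=optics.get_image("side")
for c,n,b in blobs(im,6,20,150,80,(155,165,295,262)):
    L=ray("top",c,182)-C;print(c,n,np.arctan2(L[1],L[0]))
a=im[165:262,155:295];b=sd[110:260,140:300]
cv2.imwrite("pics/m3.png",np.hstack([cv2.resize(a,(400,300)),cv2.resize(b,(320,300))]))
```

```text
t 10.3 pos [506.7  11.1 158.6] yaw -0.515 q [-0.69  0.75  1.    2.01 -0.85  0.87 -1.29] F [ 2.1 -3.   5.9] w 11.0 60.15775144100189
d now [-2.5  0.8  1.5] d in target axes [-2.5  0.7  1.6] rv [-0.001 -0.005 -0.035]
40.501749479646016 2.6452947991645517
[163.2962963  234.27777778] 54 2.200085826046832
```

View pics/m3.png

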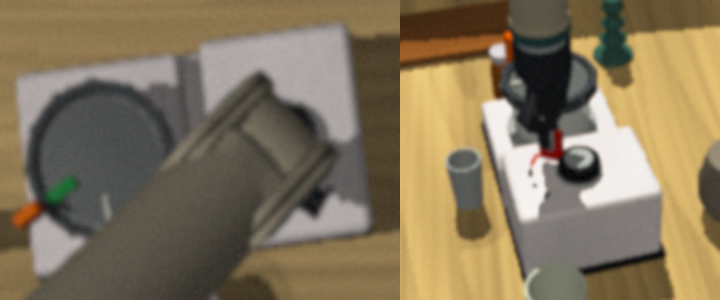

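The top crop shows the lug (25,215) in line with the green bar. The side crop shows the gripped tab (557,145) pointing at the red dots, with the dial at about 1.22 rad. I hold briefly, check that it is steady, and hand in.

>>> nudge_tcp --pt "0 0 0 0 0 0 5" --pt "0 0 0 0 0 0 5" --pt "0 0 0 0 0 0 5" --pt "0 0 0 0 0 0 5" --pt "0 0 0 0 0 0 5" --pt "0 0 0 0 0 0 5"

```text
clock: 11.0
eef_pos: [506.7, 11.1, 158.6]
tool_rot: [-3.141, -0.005, -0.515]
force: [2.9, -2.3, 6.2]
width: 11.1
gripper_force: 60.2
```

```bash
python3 -c "
from cell import ctrl, optics
print(ctrl.finish_job())"
```

```text
the job is handed in; nothing more can be done
None
```

The job is handed in at about 11 s: the collar is on its end stop at the green mark and the fingers are holding the dial at about 1.22 rad (third detent); no verdict was returned.

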